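Index the swivel vise to its next station

ROBOT

A 6-joint arm with a two-finger parallel gripper is mounted at the origin on the work surface. World frame = base frame: x ahead of the robot, y to its left, z up, the work surface at z = 0. Lengths are in m, angles in degrees, forces in N, time in s.
With the tool pointing down it reaches from about 0.35 to 0.925 m from the base axis. Payload 6.4 kg.
Tool frame: the origin (TCP) lies midway between the tips of the shut fingers; the grasp point (between the pads) lies 19 mm behind it; z points along the fingers, x is the direction in which the jaws open and shut, and the axes are right-handed (so a half turn about z gives the same grasp; the last joint's range is limited). The gripper opens to 85 mm and grips with 20 to 120 N. Pads are 22 mm wide; open, the fingers measure 114 mm over their backs; the gripper's body (76 mm by 85 mm) begins 54 mm behind the grasp point. The pads swing forward as they close: fully open they stand 13 mm farther back than shut.
Start: joints at [59.811, 14.043, 89.255, -0, 76.702, -9.975], TCP at [0.225, 0.61, 0.231] pointing down, gripper open.
Joint ranges: [-179.41, 179.41], [-58.25, 129.5], [7.25, 145.43], [-54.29, 234.29], [11.92, 165.04], [-157.13, 157.13]. Speed limits (degrees/s): [147.25, 147.25, 180, 180, 180, 180].

INTERFACE

Orientations are given as a 3x3 rotation matrix whose columns are the frame's x, y, z axes.
In Python, from station import get_obs, get_image, calibration, robot, nets gives the robot as it stands.
- The arm moves only by the tool move_arm, never from a script. Its argument "deltas" is a list of rows, each a list of 3 entries, a list of its own where there are three numbers: the shift along the world's x, y, z in cm, then the turn, a rotation vector about the world's x, y, z in degrees, then the finger opening in cm, from 0 to 8.54. A call has 1 to 8 rows; each row is the pose to reach, as a shift and turn from the pose measured when the call began; what a row does not reach only later rows make up. A row lasts 1/8 s, in which the tool goes at most 62.5 mm and 10.7 degrees, less where a joint would pass 70% of its speed; a pose out of reach is approached as far as the arm can. A call with a gripper value outside its range is refused whole. The fingers move at their own pace and stop on an object; "squeeze" is the grip in N (left out, the last holds). Time passes only in rows, so rows that repeat a pose let the fingers close. It gives the time, the measured TCP pose, the force and the opening at its end, in the units of the state.
- get_obs(): the state, without advancing time (a new reading comes with each control period).
- get_image(name): name is "side" or "top" or "wrist"; returns the picture (400x640x3 uint8, red, green, blue); there is no depth.
- calibration(name): a dict with "K" (3x3 intrinsics, pixels), "R" (3x3) and "t" (3): a world point X has camera coordinates R X + t. Camera axes: x right, y down, z forward; pixel columns grow to the right and rows downward; lengths in m; the calibration is good to about 2 mm. A picture is of the moment at which its call begins: read the wrist's pose just before it. calibration takes no time and is no camera call; for the wrist camera it gives the pose at the moment of the call.
- robot.finish_job(): hands the job in, once; it reports no verdict.
Trained networks look in the newest picture that a camera, given by its name, has taken for a name from the list of things; names that differ only in an ending like _2 or _b are one class to them, and where a whole thing is asked for, a point or a joint stands for the part that bears it (a point fixed in the world has none). Each returns a list of dicts, best first, with "score" (0 to 1); they miss things now and then, are a little off and sometimes report something else, mostly with a low value. They report only what shows in the picture. A call takes as long as a camera call.
- nets.find_in(name, camera): "location" ([x, y, z] in m, in the coordinates of the camera as it stood for that picture, good to about 4 mm: the middle of the surface that is visible of it).
- nets.tip_of(name, camera): "location" ([x, y, z] in m, in the coordinates of the camera as it stood for that picture, good to about 4 mm: a listed point, or the origin of a listed thing).
The state is a dict: "time": time; "joints": joint angles; "qvel": joint speeds; "effort": joint torques, N m; "ee_pos": TCP position; "eef_rot": TCP orientation; "wrist_force": force on the tool from outside, world axes, zero at the start; "ft_torque": the same for the moment, N m; "grip_width": opening from 0.0 (shut) to 1.0 (fully open).
Only numpy, scipy, OpenCV 4.12 (cv2) and the standard library are available. Lean on these libraries where they do the work, as an engineer would, in place of code of your own. Each camera call takes 0.05 s, during which the arm holds its last target.

TASK

Turn the violin neck in the swivel vise anticlockwise (seen from above) to its next locking station: the maker has set that stop for this neck somewhere between 42 and 66 degrees round, and its bore is hidden under the chip guard. Draw the red index pin up out of its bore, turn it clockwise and park it in its side notch; with the pin parked and let go, swing the vise at least 30 degrees; then unpark the pin and feel for the station by moving the vise until the pin snaps fully home and locks it. Leave the mug, gouge, finger plane and tin alone.

Things in the scene. Friction and masses are not known exactly. Their poses are not given: they have to be found in the camera images.
- swivel_axis (a point): point on the bench on the vertical swivel axis of an iron carver's vise bolted to the bench. z up; x points from the index pin, 96 mm away at -x, to the axis; fixed, does not swing. The base is 200 mm across; a round grey chip guard, 218 mm across, its top 39 mm over the bench, hides the index plate. The head swings from 14 degrees clockwise to 77 anticlockwise of its start, 0.6 N m friction, stays where left
- pin_axis (a point): point on the bench under the fixed upright index pin and its slotted steel sleeve (28 mm across, 80 mm high, its end stops 84 mm); same axes as swivel_axis. A cross pin on the stem runs in the sleeve: from the deep slot, lifted 15 mm or more, it turns 70 degrees clockwise seen from above (stops within 5 degrees at both ends) and drops 3 mm into the parking notch
- t_bar (a point): centre of the red T-bar on the pin: 44 mm along x, 12 along y, 18 high along z (up), on a 10 mm stem. Bar centre over the bench: 109 mm home, 117 unparked but riding on the plate between bores, 120 parked, 127 top stop. A spring pushes it down with 7 to 10 N: riding, it snaps home once a bore is within 2 mm below it and locks the vise. At the start x is 35 degrees anticlockwise of swivel_axis x
- neck (a point): point on the violin neck clamped level in the vise, at the middle of its straight 26 mm width and 30 mm height, 75 mm from the swivel axis, 113 mm over the bench; swings with the vise. x points along the neck to the scroll, z up; at the start 60 degrees anticlockwise of swivel_axis x, at the next station 42 to 66 degrees further. Jaws (tops at 117 mm) end 42 mm nearer the axis; straight sides go 20 mm further out
- scroll (a point): middle of the carved scroll at the neck's end, 138 mm from the swivel axis, 102 mm over the bench; the scroll is 38 mm across and up to 40 mm thick and ends 158 mm from the axis; swings with the vise
- mug: teal mug, 80 mm wide, 82 mm high, origin under its middle; a bystander
- gouge: gouge with a dark wooden handle, 27 mm thick, 210 mm long along x, lying on the bench; origin under its middle; a bystander
- finger_plane: small brass finger plane, 62 x 24 x 31 mm, origin under its middle; a bystander
- tin: round tin with a green lid, 70 mm wide, 32 mm high, origin under its middle; a bystander

How it is judged (in metres and radians):
On the way, in this order (a step that is already met when the one before it is completed fails the run):
1. the pin is drawn and parked in its notch, let go (z of t_bar in the frame of swivel_axis between 0.1188 and 0.1218 m and contact force between the fingers and index_pin below 0.1 N), for 0.2 s.
2. with the pin parked and let go, the vise has been swung at least 25 degrees anticlockwise (all of step 1 and x of neck in the frame of swivel_axis below 0.0065 m), for 0.1 s.
At the end, for the whole second after the job is handed in: the index pin is fully home (within 1.5 mm) in the bore of the next station (neck more than 38 degrees anticlockwise of where it began), vise and pin are at rest and let go, and the four bystanders are within 25 mm of where they were (z of t_bar in the frame of swivel_axis below 0.1105 m and x of neck in the frame of swivel_axis below -0.0104 m and y of neck in the frame of swivel_axis above 0.03 m and linear speed of index_pin below 0.01 m/s and angular speed of vise_head below 0.02 rad/s); the robot touches nothing.
It fails at once if a bystander is shifted by more than 25 mm (distance of any of mug, gouge, finger_plane, tin from where it was at the start of the episode above 0.025 m).
It fails at once if the mug is tipped (angle between mug's own z axis and vertical above 0.4 rad).
It also fails if it takes over 72 s, if anything falls off the work surface, if the arm or the gripper's body presses on something with over 40 N, if the wrist force passes 120 N, or if a joint passes its speed limit or range.

## Working session

There is one attempt and no reset: what is moved stays moved. The work goes in short steps, Python scripts to look and compute and a tool call to move; the robot and the scene stay as the last step left them, time stands still between calls to the robot, and variables do not carry over. Pictures are saved under pics/ and viewed, and the job is handed in when it is done.

Besides the shell and the picture viewer there is one more tool, called after "Request:" as name(argument=value, ...), one argument or row to a line, values as JSON. move_arm: Moves the arm, as the interface text tells. Its arguments: {"type":"object","properties":{"deltas":{"type":"array"},"squeeze":{"type":"number"}},"required":["deltas"]}

```bash
mkdir -p pics; ls; cat > h.py <<'E'
from station import get_obs,get_image,calibration,robot,nets
import numpy as np,cv2
def snap(cam,f):
    im=get_image(cam); cv2.imwrite('pics/'+f,im[:,:,::-1]); return im
def w(cam,p,c=None):
    c=c or calibration(cam); return np.array(c['R']).T@(np.array(p)-np.array(c['t']))
def proj(cam,X,c=None):
    c=c or calibration(cam); p=np.array(c['R'])@np.array(X)+np.array(c['t']); q=np.array(c['K'])@p; return q[:2]/q[2]
E
python3 - <<'E'
from h import *
np.set_printoptions(precision=4,suppress=True)
o=get_obs(); print(o['time'],o['ee_pos'],o['eef_rot'],o['wrist_force'],o['grip_width'])
for cam in ['top','side','wrist']:
    snap(cam,cam+'0.png')
for cam in ['top','side']:
  for n in ['swivel_axis','pin_axis','t_bar','neck','scroll','mug','gouge','finger_plane','tin']:
    r=nets.tip_of(n,cam)
    for d in r[:2]: print(cam,n,round(d['score'],2),w(cam,d['location']))
print(get_obs()['time'])
E
```

```text
pics
0.0 [0.2243 0.6095 0.2302] [[ 0.3455  0.9384 -0.001 ]
 [ 0.9384 -0.3455 -0.0017]
 [-0.0019 -0.0003 -1.    ]] [-0.2554 -0.0616  0.1035] 1.0008122277965228
top pin_axis 0.73 [0.4837 0.0811 0.0008]
top t_bar 0.41 [0.4831 0.0772 0.106 ]
top neck 0.67 [0.626  0.1115 0.1114]
top scroll 0.96 [0.6736 0.1575 0.102 ]
top scroll 0.37 [ 0.5453 -0.1352  0.003 ]
top mug 0.86 [ 0.546  -0.1345 -0.0026]
top gouge 0.66 [ 0.6632  0.2716 -0.0002]
top finger_plane 0.55 [ 0.523   0.2123 -0.0006]
top tin 0.92 [ 0.7773  0.0155 -0.0018]
side pin_axis 0.86 [0.483  0.079  0.0028]
side t_bar 0.6 [0.4887 0.0771 0.1057]
side t_bar 0.3 [0.6276 0.1105 0.1133]
side neck 0.61 [0.6312 0.1131 0.1114]
side scroll 0.56 [0.6785 0.1569 0.1037]
side scroll 0.27 [0.4831 0.0787 0.0041]
side mug 0.6 [ 0.5487 -0.1379  0.0021]
side gouge 0.75 [0.6617 0.273  0.0003]
side finger_plane 0.83 [ 0.5171  0.2111 -0.0017]
1.05
```

View pics/top0.png

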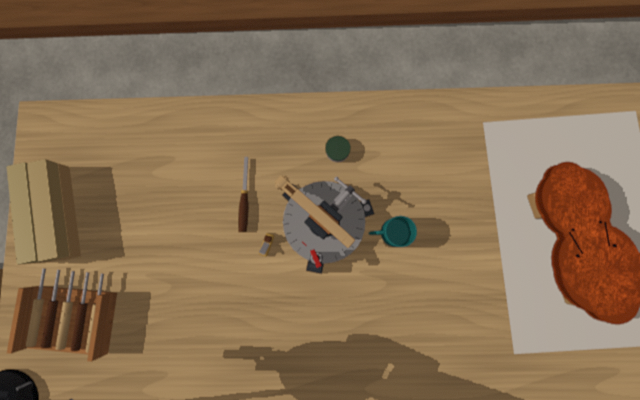

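View pics/side0.png

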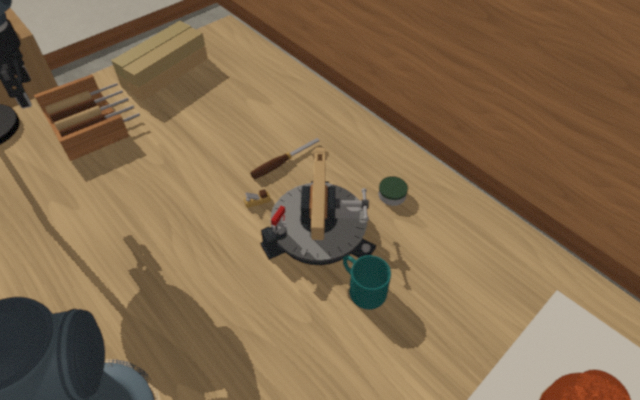

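The top view shows the vise with its guard centred near (325,221), the red T-bar at (316,260), and the scroll end at (284,183). The nets agree with that, so I'm moving over the pin.

Request:
move_arm(
  deltas=[
    [[6,-12,1],[0,0,10],5],
    [[12,-24,2],[0,0,20],5],
    [[18,-36,3],[0,0,30],5],
    [[24,-48,4],[0,0,40],5],
    [[25.5,-53,4],[0,0,41],5],
    [[25.5,-53,4],[0,0,41],5],
    [[25.5,-53,4],[0,0,41],5],
    [[25.5,-53,4],[0,0,41],5],
  ],
)

```text
time: 2.05
ee_pos: [0.4397, 0.1647, 0.2658]
eef_rot: [[-0.355, 0.935, 0.001], [0.935, 0.355, 0.0], [-0.0, 0.001, -1.0]]
wrist_force: [1.4, 0.1, -0.2]
grip_width: 0.588
```

```bash
python3 - <<'E'
from h import *
np.set_printoptions(precision=4,suppress=True)
o=get_obs(); print(o['time'],o['ee_pos'],o['eef_rot'],o['wrist_force'],o['grip_width'],o['joints'])
for cam in ['wrist','top','side']: snap(cam,cam+'1.png')
for cam in ['wrist','side','top']:
  for n in ['pin_axis','t_bar','neck','scroll','swivel_axis']:
    r=nets.tip_of(n,cam)
    for d in r[:2]: print(cam,n,round(d['score'],2),w(cam,d['location']))
print(get_obs()['time'])
E
```

```text
2.05 [0.4397 0.1647 0.2658] [[-0.355   0.9349  0.0012]
 [ 0.9349  0.355   0.0002]
 [-0.0002  0.0013 -1.    ]] [ 1.3541  0.0664 -0.1634] 0.5883753480936563 [   6.6562  -12.8672  112.7428    0.0052   80.0518 -104.1362]
wrist pin_axis 0.69 [ 0.4864  0.082  -0.0008]
wrist pin_axis 0.18 [0.4828 0.0827 0.107 ]
wrist t_bar 0.88 [0.4808 0.0826 0.1109]
wrist scroll 0.71 [0.6697 0.1638 0.0986]
side pin_axis 0.77 [0.4841 0.0811 0.0048]
side t_bar 0.58 [0.4861 0.0752 0.1051]
side neck 0.98 [0.63   0.1112 0.1147]
side scroll 0.89 [0.6754 0.1585 0.1038]
side scroll 0.73 [ 0.5465 -0.1348  0.0021]
top pin_axis 0.58 [ 0.4868  0.0778 -0.0023]
top t_bar 0.39 [0.4829 0.0773 0.1061]
top neck 0.87 [0.6258 0.1119 0.1143]
top scroll 0.96 [0.6737 0.1634 0.1022]
2.95
```

View pics/wrist1.png

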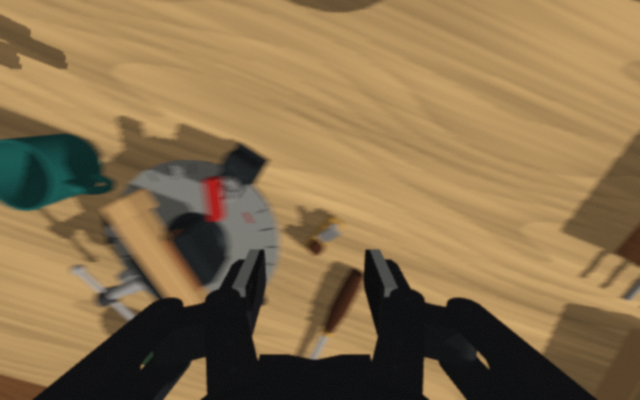

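```bash
python3 - <<'E'
from h import *
o=get_obs(); print(o['time'],o['ee_pos'],o['joints'],o['qvel'])
E
```

```text
2.95 [0.43913301 0.16669147 0.2652527 ] [ 6.91564845e+00 -1.27716167e+01  1.12718957e+02  8.21730050e-04
  8.00529466e+01 -1.03884802e+02] [-0.18128338 -0.07041351  0.12501319  0.06660721 -0.01717504 -0.04079697]
```

Request:
move_arm(
  deltas=[
    [[4.5,-8.8,-2],[0,0,0],5],
    [[4.5,-8.8,-5.5],[0,0,0],5],
    [[4.5,-8.8,-5.5],[0,0,0],5],
    [[4.5,-8.8,-5.5],[0,0,0],5],
  ],
)

```text
time: 3.45
ee_pos: [0.4844, 0.0788, 0.2108]
eef_rot: [[-0.355, 0.935, 0.001], [0.935, 0.355, 0.0], [0.0, 0.001, -1.0]]
wrist_force: [1.0, 0.3, 0.8]
grip_width: 0.584
```

```bash
cat >> h.py <<'E'
def ray(cam,uv,z,c=None):
    c=c or calibration(cam); R=np.array(c['R']);t=np.array(c['t'])
    d=R.T@np.linalg.inv(np.array(c['K']))@np.array([uv[0],uv[1],1.]); o=-R.T@t
    return o+d*(z-o[2])/d[2]
def red(im):
    im=im.astype(int); m=((im[:,:,0]>110)&(im[:,:,1]<60)&(im[:,:,2]<60)).astype(np.uint8)
    n,l,s,c=cv2.connectedComponentsWithStats(m)
    return l,s,c
E
python3 - <<'E'
from h import *
np.set_printoptions(precision=4,suppress=True)
o=get_obs(); print(o['time'],o['ee_pos'],o['joints'],o['wrist_force'])
c=calibration('wrist'); im=snap('wrist','wrist2.png')
l,s,cc=red(im)
i=[k for k in range(1,len(s)) if s[k,4]>80]
for k in i:
    ys,xs=np.nonzero(l==k); r=cv2.minAreaRect(np.c_[xs,ys].astype(np.float32)); b=cv2.boxPoints(r)
    print(s[k],cc[k],r); print(np.array([ray('wrist',p,0.118,c) for p in b])); print(ray('wrist',r[0],0.118,c))
for n in ['pin_axis','t_bar']:
    for d in nets.tip_of(n,'wrist')[:2]: print(n,d['score'],w('wrist',d['location'],c))
E
```

```text
3.45 [0.4844 0.0788 0.2108] [  -4.0282   -6.6897  113.2366    0.0158   73.4235 -114.8174] [1.0499 0.3277 0.8234]
[306 180  16  51 677] [313.3619 205.0015] ((313.9217529296875, 205.15260314941406), (50.00556564331055, 14.691841125488281), 88.09085083007812)
[[0.466  0.0656 0.118 ]
 [0.4616 0.0762 0.118 ]
 [0.5003 0.0927 0.118 ]
 [0.505  0.0815 0.118 ]]
[0.4827 0.0788 0.118 ]
pin_axis 0.96 [0.4881 0.0813 0.0001]
t_bar 0.76 [0.4853 0.0769 0.1109]
```

View pics/wrist2.png

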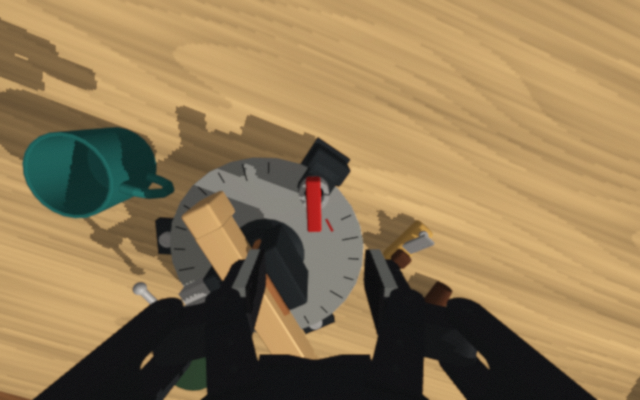

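```bash
python3 - <<'E'
from h import *
np.set_printoptions(precision=4,suppress=True)
from scipy.optimize import least_squares
c=calibration('wrist')
im=cv2.imread('pics/wrist2.png')
# sample rays outward from predicted centre; find guard edge by gray->wood saturation
hsv=cv2.cvtColor(im,cv2.COLOR_BGR2HSV).astype(int)
pts=[]
c0=np.array([.576,.058])
for a in np.arange(0,360,4):
    prev=None
    vals=[]
    for r in np.arange(.095,.125,.0005):
        X=[c0[0]+r*np.cos(np.radians(a)),c0[1]+r*np.sin(np.radians(a)),.039]
        u=proj('wrist',X,c); 
        if not(0<u[0]<639 and 0<u[1]<399): break
        vals.append((r,hsv[int(u[1]),int(u[0]),1],hsv[int(u[1]),int(u[0]),2],X))
    for p,q in zip(vals[:-1],vals[1:]):
        if p[1]<60 and q[1]>=60 and p[2]>60: pts.append(q[3][:2]); break
pts=np.array(pts)
f=lambda x:np.hypot(pts[:,0]-x[0],pts[:,1]-x[1])-.109
s=least_squares(f,c0,loss='soft_l1',f_scale=.001); print(len(pts),s.x,np.abs(s.fun).mean())
d=s.x-np.array([.484,.079]); print(np.hypot(*d),np.degrees(np.arctan2(d[1],d[0])))
E
```

```text
58 [0.5802 0.0591] 0.0013485231925878887
0.09819874512431136 -11.704342395621959
```

Request:
move_arm(
  deltas=[
    [[0,0,-4],[0,0,2],4],
    [[0,0,-8],[0,0,2],4],
    [[0,0,-11],[0,0,2],4],
    [[0,0,-11.7],[0,0,2],4],
    [[0,0,-11.7],[0,0,2],4],
  ],
)

```text
time: 4.22
ee_pos: [0.4853, 0.0798, 0.0957]
eef_rot: [[-0.389, 0.921, 0.004], [0.921, 0.389, -0.0], [-0.002, 0.004, -1.0]]
wrist_force: [0.0, 0.3, 1.0]
grip_width: 0.467
```

Request:
move_arm(
  deltas=[
    [[0,0,0],[0,0,0],2],
    [[0,0,0],[0,0,0],0.5],
    [[0,0,0],[0,0,0],0.5],
    [[0,0,0],[0,0,0],0.5],
    [[0,0,0],[0,0,0],0.5],
  ],
  squeeze=50,
)

```text
time: 4.85
ee_pos: [0.4871, 0.0793, 0.0977]
eef_rot: [[-0.389, 0.921, 0.008], [0.921, 0.389, -0.001], [-0.004, 0.007, -1.0]]
wrist_force: [-0.0, -3.7, 6.0]
grip_width: 0.125
```

```bash
python3 - <<'E'
from h import *
np.set_printoptions(precision=4,suppress=True)
o=get_obs(); print(o['time'],o['ee_pos'],o['joints'],o['wrist_force'],o['ft_torque'],o['grip_width']*85.4)
snap('wrist','wrist3.png'); snap('side','side3.png')
E
```

```text
4.85 [0.4871 0.0793 0.0977] [  -3.934     2.5096  117.3992   -0.0309   59.6285 -116.8321] [-0.0127 -3.6524  5.9952] [-0.3824  0.0898  0.0325] 10.65194405009092
```

View pics/wrist3.png

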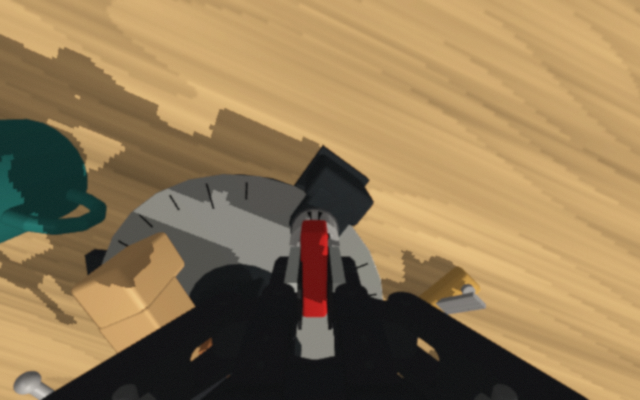

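Request:
move_arm(
  deltas=[
    [[0,0,0.6],[0,0,0],0.5],
    [[0,0,1.1],[0,0,0],0.5],
    [[0,0,1.5],[0,0,0],0.5],
    [[0,0,1.5],[0,0,0],0.5],
    [[0,0,1.5],[0,0,0],0.5],
  ],
)

```text
time: 5.58
ee_pos: [0.4867, 0.0792, 0.112]
eef_rot: [[-0.389, 0.921, 0.008], [0.921, 0.389, -0.001], [-0.004, 0.007, -1.0]]
wrist_force: [5.3, -2.2, -9.6]
grip_width: 0.128
```

```bash
python3 - <<'E'
from h import *
np.set_printoptions(precision=4,suppress=True)
o=get_obs(); print(o['time'],o['ee_pos'],o['joints'],o['wrist_force'],o['ft_torque'],o['grip_width']*85.4)
snap('wrist','wrist4.png'); im=snap('side','side4.png')
for f in ['side0','side4']:
    im=cv2.imread(f'pics/{f}.png')[:,:,::-1]
    l,s,cc=red(im)
    for k in range(1,len(s)):
        if s[k,4]>8: print(f,s[k],cc[k])
for z in (.109,.117,.127): print(z,proj('side',[.484,.079,z]))
E
```

```text
5.575 [0.4867 0.0792 0.112 ] [  -3.9432    1.1046  117.0857   -0.0349   61.372  -116.835 ] [ 5.3295 -2.2313 -9.6009] [-0.2231 -0.7743  0.021 ] 10.897422244114166
side0 [272 207  13  15  74] [277.5946 213.9595]
side0 [587 371  40  24 205] [608.1073 379.4976]
side0 [541 374  41  26 541] [561.5638 387.8466]
side0 [590 382   4   7  13] [591.3846 385.3077]
side0 [585 389   7  11  38] [587.6579 393.6316]
side0 [608 389   4   4   9] [609.6667 390.8889]
side0 [599 391   6   9  26] [600.9615 395.5385]
side0 [609 395   4   5  12] [610.5 397. ]
side0 [592 397   6   3  10] [594.7 398.1]
side4 [271 211   6   7  25] [273.36 214.16]
side4 [571 375   8   7  15] [574.0667 377.1333]
side4 [561 380   6   6  13] [563.4615 382.6923]
side4 [568 381   7   5  12] [570.75   383.1667]
side4 [554 383   5   5  11] [555.6364 385.5455]
side4 [557 393   4   6   9] [558.3333 395.5556]
side4 [541 394  16   6  39] [548.3846 397.1282]
0.109 [277.2541 214.8843]
0.117 [277.0161 212.5197]
0.127 [276.7145 209.5246]
```

View pics/wrist4.png

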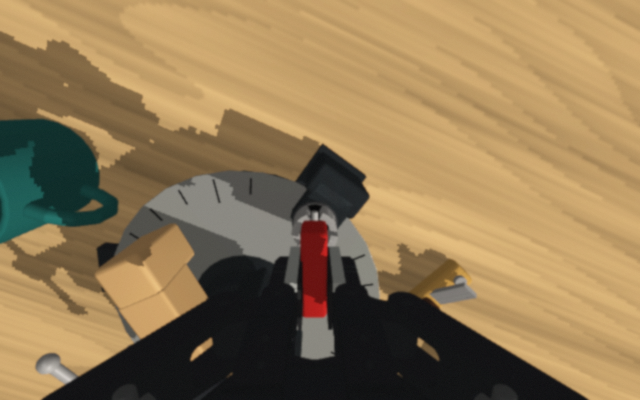

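View pics/side4.png

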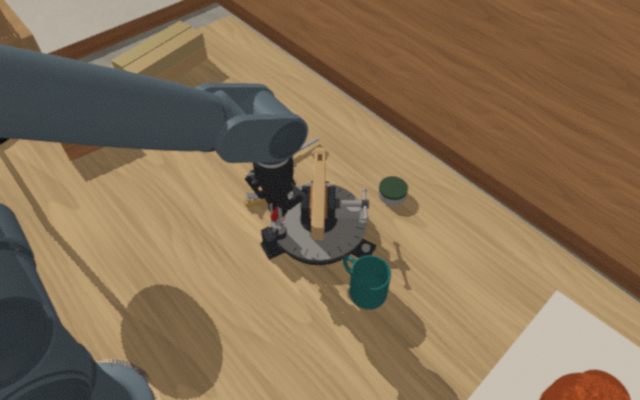

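Request:
move_arm(
  deltas=[
    [[0,0,0.2],[0,0,0],0.5],
    [[0,0,0.3],[0,0,0],0.5],
    [[0,0,0.3],[0,0,0],0.5],
  ],
)

```text
time: 6.05
ee_pos: [0.4866, 0.0792, 0.1144]
eef_rot: [[-0.389, 0.921, 0.008], [0.921, 0.389, -0.001], [-0.004, 0.007, -1.0]]
wrist_force: [6.2, -2.0, -10.4]
grip_width: 0.124
```

Request:
move_arm(
  deltas=[
    [[0,0,0.05],[0,0,-6],0.5],
    [[0,0,0.05],[0,0,-12],0.5],
    [[0,0,0.05],[0,0,-18],0.5],
    [[0,0,0.05],[0,0,-24],0.5],
  ],
)

```text
time: 6.55
ee_pos: [0.4869, 0.0783, 0.1144]
eef_rot: [[0.022, 1.0, 0.008], [1.0, -0.022, -0.006], [-0.006, 0.008, -1.0]]
wrist_force: [5.2, -6.1, -10.5]
grip_width: 0.127
```

```bash
cat > st.py <<'E'
from h import *
np.set_printoptions(precision=4,suppress=True)
def st():
    o=get_obs(); R=np.array(o['eef_rot']); print(round(o['time'],2),o['ee_pos'],'yaw',round(np.degrees(np.arctan2(R[1,0],R[0,0])),1),'F',o['wrist_force'],'T',o['ft_torque'],'g',round(o['grip_width']*85.4,1)); return o
if __name__=='__main__': st()
E
python3 st.py
```

```text
6.55 [0.4869 0.0783 0.1144] yaw 88.7 F [  5.1885  -6.0662 -10.5024] T [-1.0111 -1.0768  0.0446] g 10.9
```

Request:
move_arm(
  deltas=[
    [[0,0,0],[0,0,-6],0.5],
    [[0,0,0],[0,0,-12],0.5],
    [[0,0,0],[0,0,-18],0.5],
    [[0,0,0],[0,0,-24],0.5],
    [[0,0,0],[0,0,-30],0.5],
    [[0,0,0],[0,0,-36],0.5],
    [[0,0,0],[0,0,-42],0.5],
    [[0,0,0],[0,0,-45],0.5],
  ],
)

```text
time: 7.55
ee_pos: [0.4862, 0.0763, 0.1135]
eef_rot: [[0.724, 0.69, -0.001], [0.69, -0.724, -0.014], [-0.01, 0.01, -1.0]]
wrist_force: [1.9, -10.9, -10.9]
grip_width: 0.127
```

```bash
python3 - <<'E'
from st import *
st(); snap('wrist','wrist5.png')
E
```

```text
7.55 [0.4862 0.0763 0.1135] yaw 43.6 F [  1.9302 -10.9361 -10.8964] T [-1.609  -0.6685  0.0452] g 10.9
```

View pics/wrist5.png

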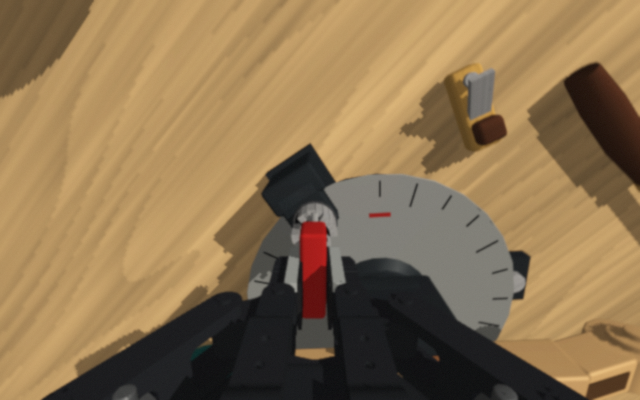

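Request:
move_arm(
  deltas=[
    [[0,-0.2,0],[0,0,-1.5],0.5],
    [[0,-0.2,0],[0,0,-3],0.5],
    [[0,-0.2,0],[0,0,-3],0.5],
  ],
)

```text
time: 7.98
ee_pos: [0.486, 0.0752, 0.1128]
eef_rot: [[0.76, 0.65, -0.001], [0.65, -0.76, -0.012], [-0.009, 0.008, -1.0]]
wrist_force: [4.0, 1.5, -10.1]
grip_width: 0.128
```

```bash
python3 st.py
```

```text
7.97 [0.486  0.0752 0.1128] yaw 40.5 F [  3.9591   1.5167 -10.1002] T [ 0.5425 -1.0088 -0.0142] g 10.9
```

Request:
move_arm(
  deltas=[
    [[0,0,-0.2],[0,0,0],0.5],
    [[0,0,-0.35],[0,0,0],0.5],
    [[0,0,-0.4],[0,0,0],0.5],
    [[0,0,-0.4],[0,0,0],0.5],
  ],
)

```text
time: 8.48
ee_pos: [0.4861, 0.0753, 0.1093]
eef_rot: [[0.76, 0.65, -0.001], [0.65, -0.76, -0.012], [-0.009, 0.008, -1.0]]
wrist_force: [1.4, 0.6, -3.5]
grip_width: 0.127
```

```bash
python3 st.py
```

```text
8.47 [0.4861 0.0753 0.1093] yaw 40.5 F [ 1.3563  0.6319 -3.5287] T [ 0.3523 -0.459   0.0012] g 10.8
```

Request:
move_arm(
  deltas=[
    [[0,0,-0.1],[0,0,0],0.5],
    [[0,0,-0.1],[0,0,0],0.5],
    [[0,0,-0.1],[0,0,3],0.5],
    [[0,0,-0.1],[0,0,3],0.5],
  ],
)

```text
time: 8.98
ee_pos: [0.4864, 0.0753, 0.1089]
eef_rot: [[0.725, 0.688, 0.0], [0.688, -0.725, -0.012], [-0.008, 0.009, -1.0]]
wrist_force: [-0.7, 0.9, 4.0]
grip_width: 0.121
```

```bash
python3 st.py
```

```text
8.97 [0.4864 0.0753 0.1089] yaw 43.5 F [-0.7167  0.9208  4.0486] T [ 0.3938 -0.0011  0.0151] g 10.4
```

Request:
move_arm(
  deltas=[
    [[0,0,0],[0,0,0],3],
    [[0,0,0],[0,0,0],4],
    [[0,0,0],[0,0,0],4],
    [[0,0,3],[0,0,0],4],
    [[0,0,8],[0,0,0],4],
    [[0,0,8],[0,0,0],4],
  ],
)

```text
time: 9.72
ee_pos: [0.4892, 0.0751, 0.1934]
eef_rot: [[0.725, 0.688, 0.009], [0.688, -0.725, -0.013], [-0.002, 0.015, -1.0]]
wrist_force: [0.7, -0.2, -0.6]
grip_width: 0.469
```

```bash
cat > bar.py <<'E'
from st import *
import sys
def bar(tag):
    st(); c=calibration('wrist'); im=snap('wrist',tag+'.png'); l,s,cc=red(im)
    for k in range(1,len(s)):
        if s[k,4]<100: continue
        ys,xs=np.nonzero(l==k); r=cv2.minAreaRect(np.c_[xs,ys].astype(np.float32)); b=cv2.boxPoints(r)
        for z in (.118,.129):
            P=np.array([ray('wrist',p,z,c) for p in b]); e=sorted([(np.linalg.norm(P[1]-P[0]),*(P[1]-P[0])[:2]),(np.linalg.norm(P[2]-P[1]),*(P[2]-P[1])[:2])])
            print('ztop',z,'centre',P.mean(0)[:2],'len',e[1][0],'wid',e[0][0],'ang',np.degrees(np.arctan2(e[1][2],e[1][1])))
    for d in nets.tip_of('t_bar','wrist')[:2]: print(d['score'],w('wrist',d['location'],c))
bar(sys.argv[1])
E
python3 bar.py wrist6
```

```text
9.72 [0.4892 0.0751 0.1934] yaw 43.5 F [ 0.7092 -0.2273 -0.5934] T [ 0.0205 -0.0388 -0.0427] g 40.1
ztop 0.118 centre [0.4853 0.0782] len 0.047484150215594385 wid 0.011866246430427944 ang 130.53493197160117
ztop 0.129 centre [0.4828 0.081 ] len 0.04506907680722933 wid 0.011262721757855823 ang 130.5349319716012
0.68 [0.4824 0.0776 0.1225]
```

View pics/wrist6.png

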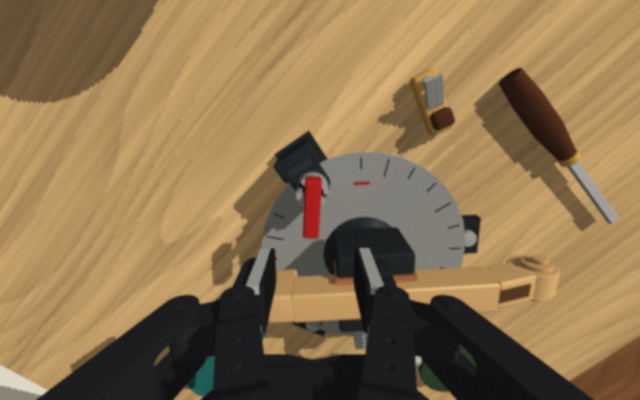

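Request:
move_arm(
  deltas=[
    [[3,1,1],[0,0,-10],4.5],
    [[6,2,1],[0,0,-20],4.5],
    [[9,3,1],[0,0,-30],4.5],
    [[12,4,1],[0,0,-40],4.5],
    [[14.2,4.3,1],[0,0,-50],4.5],
    [[14.2,4.3,1],[0,0,-60],4.5],
    [[14.2,4.3,1],[0,0,-70],4.5],
    [[14.2,4.3,1],[0,0,-80],4.5],
  ],
)

```text
time: 10.82
ee_pos: [0.6273, 0.1182, 0.1964]
eef_rot: [[0.8, -0.599, -0.016], [-0.6, -0.8, -0.003], [-0.011, 0.012, -1.0]]
wrist_force: [0.7, 0.1, 0.2]
grip_width: 0.527
```

```bash
python3 - <<'E'
from st import *
st(); c=calibration('wrist'); snap('wrist','wrist7.png')
for n in ['neck','scroll']:
  for d in nets.tip_of(n,'wrist')[:2]: print(n,d['score'],w('wrist',d['location'],c))
E
```

```text
10.82 [0.6273 0.1182 0.1964] yaw -36.8 F [0.6758 0.1341 0.189 ] T [-0.0345 -0.0439  0.0103] g 45.0
neck 0.86 [0.6287 0.1145 0.1111]
scroll 0.63 [0.6748 0.1581 0.0995]
```

View pics/wrist7.png

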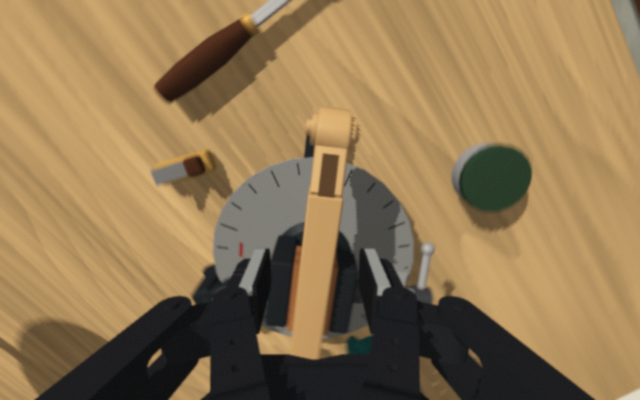

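Request:
move_arm(
  deltas=[
    [[0.5,0,-2],[0,0,-5.5],4.5],
    [[0.5,0,-4],[0,0,-5.5],4.5],
    [[0.5,0,-6.5],[0,0,-5.5],4.5],
    [[0.5,0,-8.5],[0,0,-5.5],4.5],
    [[0.5,0,-9.7],[0,0,-5.5],4.5],
    [[0.5,0,-9.7],[0,0,-5.5],4.5],
  ],
)

```text
time: 11.72
ee_pos: [0.6319, 0.1182, 0.0988]
eef_rot: [[0.745, -0.667, -0.017], [-0.667, -0.745, -0.001], [-0.012, 0.013, -1.0]]
wrist_force: [-0.3, 0.3, -0.3]
grip_width: 0.529
```

```bash
python3 - <<'E'
from st import *
o=st()
snap('wrist','wrist8.png')
E
```

```text
11.72 [0.6319 0.1182 0.0988] yaw -41.8 F [-0.256   0.2786 -0.303 ] T [ 0.0153 -0.0444  0.037 ] g 45.2
```

View pics/wrist8.png

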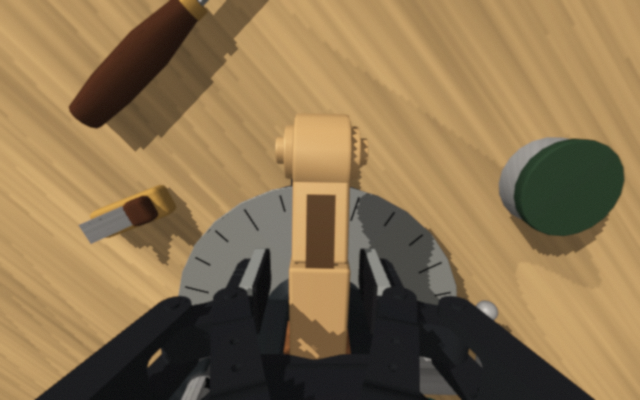

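Request:
move_arm(
  deltas=[
    [[0,0,0],[0,0,0],3.2],
    [[-0.65,0.53,0],[0,0,6],3.2],
    [[-1.35,0.99,0],[0,0,12],3.2],
    [[-2.1,1.37,0],[0,0,18],3.2],
    [[-2.88,1.67,0],[0,0,24],3.2],
    [[-3.69,1.9,0],[0,0,30],3.2],
    [[-4.51,2.03,0],[0,0,36],3.2],
    [[-4.51,2.03,0],[0,0,36],3.2],
  ],
)

```text
time: 12.78
ee_pos: [0.5885, 0.1386, 0.1014]
eef_rot: [[0.995, -0.102, -0.009], [-0.102, -0.995, -0.01], [-0.007, 0.011, -1.0]]
wrist_force: [2.2, -0.3, -0.3]
grip_width: 0.375
```

```bash
python3 - <<'E'
from st import *
o=st()
c=calibration('wrist');snap('wrist','wrist9.png'); 
for cam in ['wrist','top','side']:
  if cam!='wrist': c=calibration(cam); snap(cam,cam+'9.png')
  for n in ['neck','scroll','t_bar']:
    for d in nets.tip_of(n,cam)[:1]:
      p=w(cam,d['location'],c); v=p[:2]-[.578,.059]; print(cam,n,round(d['score'],2),p,'ang',np.degrees(np.arctan2(v[1],v[0])))
E
```

```text
12.78 [0.5885 0.1386 0.1014] yaw -5.9 F [ 2.1763 -0.2749 -0.2696] T [ 0.0373 -0.277  -0.0068] g 32.1
wrist neck 0.64 [0.5907 0.1319 0.1119] ang 80.08114446430572
wrist scroll 0.88 [0.6025 0.1925 0.1006] ang 79.59995483233197
top t_bar 0.64 [0.4838 0.0796 0.1173] ang 167.6684506086503
side neck 0.76 [0.591  0.128  0.1169] ang 79.3535713058941
side scroll 0.96 [0.6026 0.1953 0.1044] ang 79.77282273257958
side t_bar 0.81 [0.485  0.079  0.1189] ang 167.8496338799742
```

View pics/wrist9.png

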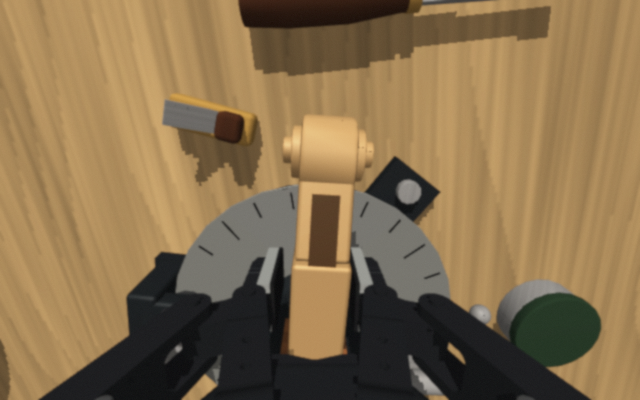

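View pics/side9.png

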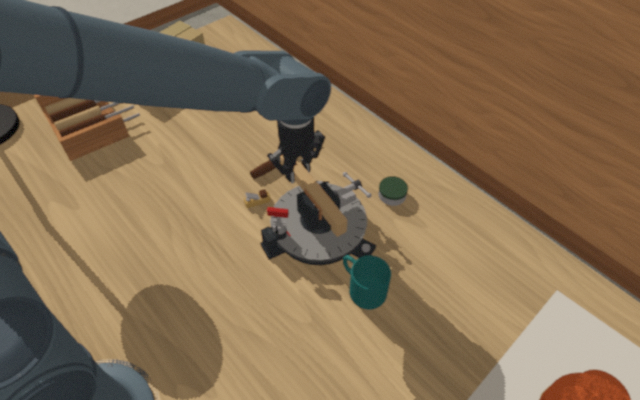

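Request:
move_arm(
  deltas=[
    [[-0.25,0.03,0],[0,0,2],3.2],
    [[-0.5,0.04,0],[0,0,3.5],3.2],
    [[-0.5,0.04,0],[0,0,3.5],3.2],
    [[-0.4,0.04,0],[0,0,3.5],4.5],
    [[-0.4,0.04,0],[0,0,3.5],4.5],
  ],
)

```text
time: 14.0
ee_pos: [0.5832, 0.1389, 0.0997]
eef_rot: [[0.999, -0.04, -0.012], [-0.041, -0.999, -0.011], [-0.012, 0.011, -1.0]]
wrist_force: [-0.3, 0.4, -0.6]
grip_width: 0.524
```

```bash
python3 - <<'E'
from st import *
o=st()
for cam in ['wrist','side']:
  c=calibration(cam); snap(cam,cam+'10.png')
  for n in ['neck','scroll','t_bar']:
    for d in nets.tip_of(n,cam)[:1]:
      p=w(cam,d['location'],c); v=p[:2]-[.578,.059]; print(cam,n,round(d['score'],2),p,'ang',np.degrees(np.arctan2(v[1],v[0])))
E
```

```text
14.0 [0.5832 0.1389 0.0997] yaw -2.3 F [-0.3164  0.4015 -0.6128] T [-0.0291  0.0294 -0.0147] g 44.8
wrist neck 0.75 [0.5845 0.1329 0.1105] ang 84.99772205894745
wrist scroll 0.86 [0.5947 0.1933 0.102 ] ang 82.90009092329602
side neck 0.61 [ 0.5479 -0.1365  0.0042] ang -98.74386387322349
side scroll 0.8 [0.5967 0.1944 0.1029] ang 82.15241922094411
side t_bar 0.79 [0.4873 0.0773 0.1195] ang 168.5837820229707
```

Request:
move_arm(
  deltas=[
    [[0,0,5],[0,0,0],4.5],
    [[0,0,10],[0,0,2],4],
    [[-4,-2.5,11],[0,0,12],4],
    [[-8,-5,11],[0,0,22],4],
    [[-9.9,-6,11],[0,0,32],4],
    [[-9.9,-6,10],[0,0,42],4],
    [[-9.9,-6,9],[0,0,43],4],
    [[-9.9,-6,9],[0,0,43],4],
  ],
)

```text
time: 15.4
ee_pos: [0.4847, 0.079, 0.1896]
eef_rot: [[0.76, 0.65, -0.002], [0.65, -0.76, -0.014], [-0.01, 0.009, -1.0]]
wrist_force: [0.2, 0.0, 0.4]
grip_width: 0.466
```

```bash
python3 bar.py wrist11
```

```text
15.4 [0.4847 0.079  0.1896] yaw 40.6 F [0.1671 0.0077 0.3841] T [ 0.0248 -0.0044 -0.0415] g 39.8
ztop 0.118 centre [0.4857 0.0778] len 0.04803391657122687 wid 0.01145965899066372 ang -49.0150242458905
ztop 0.129 centre [0.4832 0.081 ] len 0.045552580206386285 wid 0.010867675854330445 ang -49.01502424589051
0.81 [0.4851 0.0788 0.1226]
```

View pics/wrist11.png

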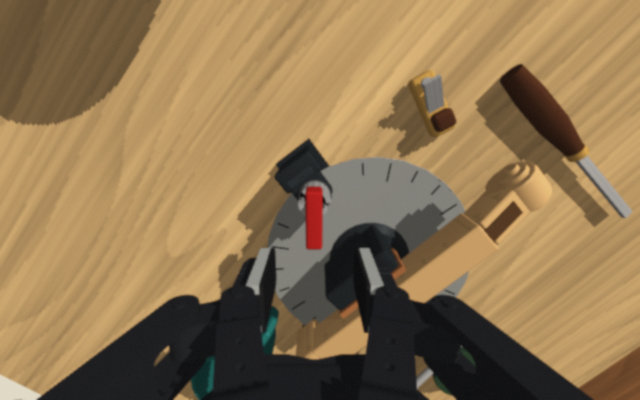

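Request:
move_arm(
  deltas=[
    [[-0.05,0.05,-4],[0,0,0.5],3.5],
    [[-0.05,0.05,-7],[0,0,0.5],3.5],
    [[-0.05,0.05,-8.2],[0,0,0.5],3.5],
    [[-0.05,0.05,-8.2],[0,0,0.5],3.5],
    [[-0.05,0.05,-8.2],[0,0,0.5],0.5],
    [[-0.05,0.05,-8.2],[0,0,0.5],0.5],
    [[-0.05,0.05,-8.2],[0,0,0.5],0.5],
    [[-0.05,0.05,-8.2],[0,0,0.5],0.5],
  ],
)

```text
time: 16.5
ee_pos: [0.4849, 0.0782, 0.1102]
eef_rot: [[0.753, 0.658, -0.001], [0.658, -0.753, -0.017], [-0.012, 0.012, -1.0]]
wrist_force: [-6.4, -6.3, 5.5]
grip_width: 0.129
```

```bash
python3 st.py
```

```text
16.5 [0.4849 0.0782 0.1102] yaw 41.1 F [-6.421  -6.2932  5.4785] T [-0.9096  0.9661 -0.0487] g 11.0
```

Request:
move_arm(
  deltas=[
    [[0,0,0.3],[0,0,0],0.5],
    [[0,0,0.55],[0,0,0],0.5],
    [[0,0,0.55],[0,0,0],0.5],
    [[0,0,0.55],[0,0,0],0.5],
  ],
)

```text
time: 17.0
ee_pos: [0.4843, 0.0781, 0.1151]
eef_rot: [[0.753, 0.658, -0.002], [0.658, -0.753, -0.017], [-0.013, 0.012, -1.0]]
wrist_force: [-0.8, -3.3, -10.0]
grip_width: 0.124
```

```bash
python3 st.py
```

```text
17.0 [0.4843 0.0781 0.1151] yaw 41.1 F [ -0.8128  -3.3436 -10.0051] T [-0.4504 -0.1321 -0.034 ] g 10.6
```

Lifted 4.9 mm out of the notch, so I'm turning it anticlockwise.

Request:
move_arm(
  deltas=[
    [[0,0,0.05],[0,0,9],0.5],
    [[0,0,0.05],[0,0,18],0.5],
    [[0,0,0.05],[0,0,27],0.5],
    [[0,0,0.05],[0,0,36],0.5],
    [[0,0,0.05],[0,0,45],0.5],
    [[0,0,0.05],[0,0,54],0.5],
    [[0,0,0.05],[0,0,63],0.5],
    [[0,0,0.05],[0,0,68],0.5],
  ],
)

```text
time: 18.0
ee_pos: [0.4841, 0.0781, 0.1153]
eef_rot: [[-0.331, 0.944, 0.014], [0.944, 0.331, -0.008], [-0.012, 0.011, -1.0]]
wrist_force: [1.3, -3.0, -10.4]
grip_width: 0.126
```

```bash
python3 st.py
```

```text
18.0 [0.4841 0.0781 0.1153] yaw 109.3 F [  1.2515  -2.9599 -10.3561] T [-0.2336 -0.0597 -0.042 ] g 10.8
```

Request:
move_arm(
  deltas=[
    [[0,0,0],[0,0,2],0.5],
    [[0,0,0],[0,0,3.5],0.5],
    [[0,0,-0.3],[0,0,3.5],0.5],
    [[0,0,-0.6],[0,0,3.5],0.5],
    [[0,0,-0.8],[0,0,3.5],0.5],
    [[0,0,-0.8],[0,0,3.5],0.5],
  ],
)

```text
time: 18.75
ee_pos: [0.4842, 0.0781, 0.1078]
eef_rot: [[-0.388, 0.922, 0.015], [0.922, 0.388, -0.007], [-0.013, 0.011, -1.0]]
wrist_force: [-0.6, -3.1, -4.1]
grip_width: 0.125
```

```bash
python3 st.py
```

```text
18.75 [0.4842 0.0781 0.1078] yaw 112.8 F [-0.6158 -3.074  -4.1012] T [-0.2053  0.4171  0.0159] g 10.7
```

Request:
move_arm(
  deltas=[
    [[0,0,-0.1],[0,0,0],0.5],
    [[0,0,-0.1],[0,0,0],0.5],
    [[0,0,-0.1],[0,0,0],3.5],
    [[0,0,-0.1],[0,0,0],3.5],
    [[0,0,-0.1],[0,0,0],3.5],
    [[0,0,4],[0,0,0],3.5],
    [[0,0,8],[0,0,0],3.5],
    [[0,0,8.5],[0,0,0],3.5],
  ],
)

```text
time: 19.75
ee_pos: [0.4865, 0.0781, 0.1964]
eef_rot: [[-0.388, 0.922, 0.022], [0.922, 0.388, -0.008], [-0.016, 0.018, -1.0]]
wrist_force: [0.6, -0.7, 0.4]
grip_width: 0.408
```

```bash
python3 bar.py wrist12; python3 - <<'E'
from st import *
c=calibration('side'); snap('side','side12.png')
for n in ['t_bar','neck','scroll']:
    for d in nets.tip_of(n,'side')[:1]:
      p=w('side',d['location'],c); v=p[:2]-[.578,.059]; print(n,round(d['score'],2),p,'ang',np.degrees(np.arctan2(v[1],v[0])))
E
```

```text
19.75 [0.4865 0.0781 0.1964] yaw 112.8 F [ 0.5582 -0.7033  0.4451] T [ 0.0064  0.0094 -0.0021] g 34.8
ztop 0.118 centre [0.4849 0.0796] len 0.04481729080973623 wid 0.011008723187710711 ang 23.427596123718892
ztop 0.129 centre [0.4813 0.0782] len 0.04256752110537881 wid 0.010456099602842264 ang 23.427596123718917
0.86 [0.484  0.0759 0.1189]
t_bar 0.52 [0.4832 0.0771 0.112 ] ang 169.1732043801411
neck 0.77 [0.5878 0.1308 0.1155] ang 82.26203004892683
scroll 0.64 [0.5962 0.195  0.1017] ang 82.36932847794904
```

View pics/wrist12.png

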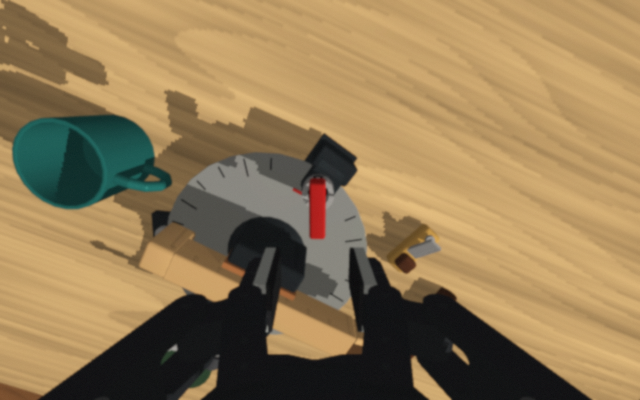

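Request:
move_arm(
  deltas=[
    [[2,1,0.5],[0,0,-10],4.5],
    [[4,2,0.5],[0,0,-20],4.5],
    [[6,3,0.5],[0,0,-30],4.5],
    [[8,5,0.5],[0,0,-40],4.5],
    [[10.2,6,0.5],[0,0,-50],4.5],
    [[10.2,6,0.5],[0,0,-60],4.5],
    [[10.2,6,0.5],[0,0,-70],4.5],
    [[10.2,6,0.5],[0,0,-80],4.5],
  ],
)

```text
time: 21.05
ee_pos: [0.5846, 0.1382, 0.1944]
eef_rot: [[0.844, 0.537, -0.008], [0.537, -0.844, -0.013], [-0.013, 0.007, -1.0]]
wrist_force: [-0.1, -0.4, 1.0]
grip_width: 0.528
```

```bash
python3 st.py
```

```text
21.05 [0.5846 0.1382 0.1944] yaw 32.5 F [-0.0921 -0.413   0.9945] T [-0.0296  0.0319 -0.056 ] g 45.1
```

Request:
move_arm(
  deltas=[
    [[0.3,0,0],[0,0,-10],4.5],
    [[0.3,0,0],[0,0,-20],4.5],
    [[0.3,0,0],[0,0,-30],4.5],
    [[0.3,0,0],[0,0,-39.5],4.5],
    [[0.3,0,-3],[0,0,-39.5],4.5],
    [[0.3,0,-6],[0,0,-39.5],4.5],
    [[0.3,0,-6],[0,0,-39.5],4.5],
  ],
)

```text
time: 21.92
ee_pos: [0.5849, 0.138, 0.1304]
eef_rot: [[0.992, -0.122, -0.022], [-0.122, -0.992, -0.006], [-0.021, 0.008, -1.0]]
wrist_force: [-0.3, -0.2, 0.7]
grip_width: 0.525
```

```bash
python3 - <<'E'
from st import *
st(); snap('wrist','wrist13.png')
E
```

```text
21.93 [0.5849 0.138  0.1304] yaw -7.0 F [-0.2887 -0.2088  0.6669] T [0.0124 0.0338 0.0065] g 44.8
```

View pics/wrist13.png

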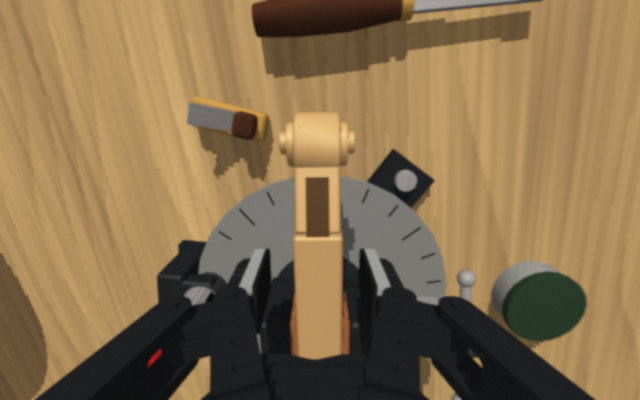

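Request:
move_arm(
  deltas=[
    [[0,0,-2],[0,0,0],4.5],
    [[0,0,-3.1],[0,0,0],4.5],
    [[0,0,-3.1],[0,0,0],3.2],
    [[0,0,-3.1],[0,0,0],3.2],
  ],
)

```text
time: 22.48
ee_pos: [0.5868, 0.1381, 0.1021]
eef_rot: [[0.992, -0.122, -0.017], [-0.122, -0.992, -0.005], [-0.016, 0.007, -1.0]]
wrist_force: [-0.3, -1.0, 0.2]
grip_width: 0.372
```

```bash
python3 - <<'E'
from st import *
o=st(); p=o['ee_pos'][:2]; a=np.array([.578,.059]); v=p-a; r=np.hypot(*v); t0=np.arctan2(v[1],v[0]); print(r,np.degrees(t0))
for f in range(0,36): print(f, np.round(100*(a+.08*np.array([np.cos(t0+np.radians(f)),np.sin(t0+np.radians(f))])-p),2),end=';')
E
```

```text
22.48 [0.5868 0.1381 0.1021] yaw -7.0 F [-0.3453 -1.0264  0.229 ] T [ 0.0377 -0.05   -0.0175] g 31.7
0.07963761984961955 83.6323785106258
0 [0.   0.04];1 [-0.13  0.05];2 [-0.27  0.06];3 [-0.41  0.07];4 [-0.55  0.08];5 [-0.69  0.08];6 [-0.83  0.09];7 [-0.97  0.08];8 [-1.11  0.08];9 [-1.25  0.08];10 [-1.39  0.07];11 [-1.53  0.06];12 [-1.67  0.05];13 [-1.81  0.03];14 [-1.95  0.01];15 [-2.08 -0.01];16 [-2.22 -0.03];17 [-2.36 -0.05];18 [-2.5  -0.08];19 [-2.63 -0.11];20 [-2.77 -0.14];21 [-2.9  -0.17];22 [-3.04 -0.21];23 [-3.17 -0.25];24 [-3.31 -0.29];25 [-3.44 -0.33];26 [-3.57 -0.38];27 [-3.7  -0.43];28 [-3.83 -0.48];29 [-3.96 -0.53];30 [-4.09 -0.59];31 [-4.22 -0.64];32 [-4.34 -0.7 ];33 [-4.47 -0.76];34 [-4.59 -0.83];35 [-4.72 -0.89];
```

Request:
move_arm(
  deltas=[
    [[-0.13,0.05,0],[0,0,1],3.2],
    [[-0.27,0.06,0],[0,0,2],3.2],
    [[-0.41,0.07,0],[0,0,3],3.2],
    [[-0.55,0.08,0],[0,0,4],3.2],
    [[-0.69,0.08,0],[0,0,5],3.2],
    [[-0.83,0.09,0],[0,0,6],3.2],
    [[-0.97,0.08,0],[0,0,7],3.2],
    [[-1.11,0.08,0],[0,0,8],3.2],
  ],
)

```text
time: 23.48
ee_pos: [0.579, 0.1384, 0.1025]
eef_rot: [[1.0, 0.017, -0.007], [0.017, -1.0, -0.008], [-0.007, 0.008, -1.0]]
wrist_force: [13.6, -1.1, -9.8]
grip_width: 0.375
```

```bash
cat > ang.py <<'E'
from st import *
o=st(); v=o['ee_pos'][:2]-np.array([.578,.059]); print('tcp ang',np.degrees(np.arctan2(v[1],v[0])),np.hypot(*v))
E
python3 ang.py
```

```text
23.48 [0.579  0.1384 0.1025] yaw 1.0 F [13.6208 -1.0581 -9.8252] T [-0.1823 -2.0782 -0.1677] g 32.1
tcp ang 89.25400664433778 0.07941346946835354
```

Request:
move_arm(
  deltas=[
    [[-0.15,0,0],[0,0,1],3.2],
    [[-0.3,0,0],[0,0,2],3.2],
    [[-0.45,0,0],[0,0,3],3.2],
  ],
)

```text
time: 23.85
ee_pos: [0.5774, 0.138, 0.1026]
eef_rot: [[0.998, 0.07, 0.002], [0.07, -0.998, -0.008], [0.001, 0.008, -1.0]]
wrist_force: [14.4, -1.0, -9.9]
grip_width: 0.379
```

```bash
python3 ang.py; python3 - <<'E'
from st import *
c=calibration('side'); im=snap('side','side14.png')
for n in ['t_bar','neck','scroll']:
    for d in nets.tip_of(n,'side')[:1]:
      p=w('side',d['location'],c); v=p[:2]-[.578,.059]; print(n,round(d['score'],2),p,'ang',np.degrees(np.arctan2(v[1],v[0])))
print(red(im)[1][:3],red(im)[2][:3], red(cv2.imread('pics/side12.png')[:,:,::-1])[1:])
snap('wrist','wrist14.png')
E
```

```text
23.85 [0.5774 0.138  0.1026] yaw 4.0 F [14.4466 -0.9979 -9.8808] T [-0.1815 -2.0032 -0.1322] g 32.4
tcp ang 90.42079464865574 0.07899622159681255
neck 0.69 [0.5807 0.1307 0.1152] ang 87.80819398741053
scroll 0.6 [0.5865 0.195  0.1031] ang 86.4238853436207
[[     0      0    640    400 255636]
 [   272    204     12     16     80]
 [   589    372      2      2      3]] [[319.2345 199.2894]
 [277.4875 211.6625]
 [589.6667 372.3333]] (array([[     0,      0,    640,    400, 255719],
       [   272,    204,     12,     17,     78],
       [   273,    222,      1,      1,      1],
       [   589,    372,      4,      2,      4],
       [   595,    372,     13,      6,     22],
       [   570,    375,      3,      2,      4],
       [   575,    375,      4,      4,      8],
       [   598,    375,      1,      1,      1],
       [   563,    377,      3,      2,      3],
       [   566,    376,      5,      4,      7],
       [   609,    377,      4,      5,      9],
       [   572,    378,      1,      1,      1],
       [   558,    381,      1,      1,      1],
       [   560,    380,    
[... 2084 characters left out ...]
],
       [571.5   , 383.    ],
       [574.    , 382.    ],
       [612.5   , 382.    ],
       [553.5   , 386.8333],
       [556.    , 385.5   ],
       [558.    , 385.    ],
       [560.    , 385.    ],
       [565.5   , 384.5   ],
       [619.    , 384.3333],
       [558.5294, 389.2941],
       [591.5   , 386.    ],
       [622.    , 387.    ],
       [548.625 , 391.    ],
       [569.    , 389.5   ],
       [555.    , 395.7714],
       [567.    , 390.    ],
       [623.    , 390.    ],
       [624.    , 392.    ],
       [543.3077, 397.3077],
       [547.5   , 396.    ],
       [550.3333, 395.    ],
       [560.    , 394.    ],
       [546.    , 399.    ],
       [570.5   , 399.    ]]))
```

View pics/wrist14.png

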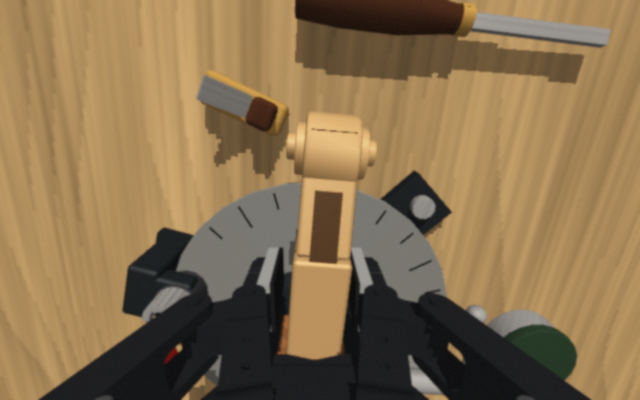

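```bash
python3 - <<'E'
import cv2,numpy as np
a=[cv2.resize(cv2.imread(f'pics/{f}.png')[180:270,240:340],None,fx=4,fy=4) for f in ('side12','side14')]
cv2.imwrite('pics/cmp14.png',np.hstack(a))
E
```

```text
(no output)
```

View pics/cmp14.png

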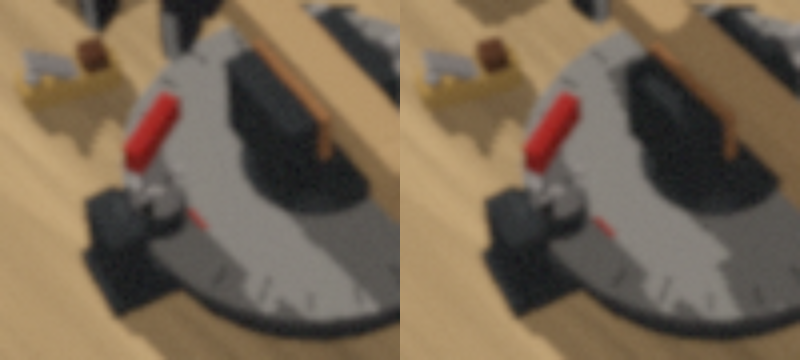

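Request:
move_arm(
  deltas=[
    [[-0.2,0.05,0],[0,0,0],3.2],
    [[-0.4,0.05,0],[0,0,0],3.2],
    [[-0.55,0.05,0],[0,0,0],3.2],
    [[-0.69,0.04,0],[0,0,0],3.2],
    [[-0.83,0.04,0],[0,0,1],3.2],
    [[-0.97,0.03,0],[0,0,2],3.2],
  ],
)

```text
time: 24.85
ee_pos: [0.5696, 0.1384, 0.1024]
eef_rot: [[0.995, 0.104, 0.008], [0.104, -0.995, -0.007], [0.007, 0.008, -1.0]]
wrist_force: [13.8, 0.9, -11.5]
grip_width: 0.376
```

```bash
python3 ang.py; cat > chk.py <<'E'
from st import *
import sys
t=sys.argv[1]
c=calibration('side'); im=snap('side',f'side{t}.png')
_,s,cc=red(im)
for k in range(1,len(s)):
    if 260<cc[k][0]<290 and s[k,4]>15: print('red',s[k],cc[k])
for n in ['t_bar','neck','scroll']:
    for d in nets.tip_of(n,'side')[:1]:
      p=w('side',d['location'],c); v=p[:2]-[.578,.059]; print(n,round(d['score'],2),p,'ang',np.degrees(np.arctan2(v[1],v[0])))
a=[cv2.resize(cv2.imread(f'pics/{f}.png')[180:270,240:340],None,fx=4,fy=4) for f in ('side12','side'+t)]
cv2.imwrite(f'pics/cmp{t}.png',np.hstack(a))
E
python3 chk.py 15
```

```text
24.85 [0.5696 0.1384 0.1024] yaw 6.0 F [ 13.8417   0.8935 -11.4593] T [ 0.0664 -1.9768 -0.1009] g 32.1
tcp ang 96.01677117393506 0.07986412998963063
red [272 204  12  16  77] [277.4416 211.8442]
t_bar 0.5 [0.4858 0.0758 0.1129] ang 169.66809491211274
neck 0.56 [0.5757 0.128  0.1148] ang 91.94659402047672
```

View pics/cmp15.png

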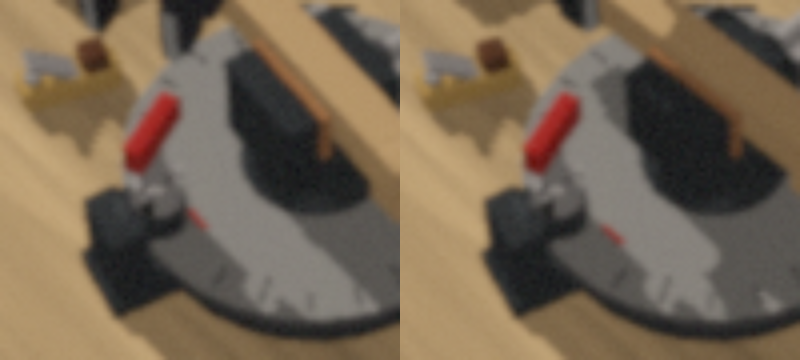

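Request:
move_arm(
  deltas=[
    [[-0.2,0,0],[0,0,0],3.2],
    [[-0.36,-0.02,0],[0,0,1],3.2],
    [[-0.5,-0.03,0],[0,0,2],3.2],
    [[-0.64,-0.05,0],[0,0,3],3.2],
    [[-0.78,-0.08,0],[0,0,4],3.2],
    [[-0.92,-0.11,0],[0,0,5],3.2],
  ],
)

```text
time: 25.8
ee_pos: [0.561, 0.1374, 0.1024]
eef_rot: [[0.982, 0.191, 0.01], [0.191, -0.982, -0.006], [0.008, 0.008, -1.0]]
wrist_force: [4.6, 1.1, -4.1]
grip_width: 0.374
```

```bash
python3 ang.py; python3 chk.py 16
```

```text
25.8 [0.561  0.1374 0.1024] yaw 11.0 F [ 4.6381  1.0628 -4.0726] T [ 0.0186 -0.6504 -0.0295] g 31.9
tcp ang 102.23193304004162 0.08026276207342367
red [272 205  13  16  81] [277.6049 212.3827]
t_bar 0.59 [0.4861 0.0776 0.1092] ang 168.5627273690202
neck 0.7 [0.5657 0.1305 0.1154] ang 99.7840645795747
scroll 0.97 [0.561  0.1901 0.1047] ang 97.40724894186309
```

Request:
move_arm(
  deltas=[
    [[-0.15,-0.03,0],[0,0,0.5],3.2],
    [[-0.28,-0.06,0],[0,0,1],3.2],
    [[-0.41,-0.09,0],[0,0,2],3.2],
    [[-0.54,-0.12,0],[0,0,3],3.2],
  ],
)

```text
time: 26.5
ee_pos: [0.557, 0.1365, 0.1025]
eef_rot: [[0.97, 0.241, 0.015], [0.242, -0.97, -0.005], [0.013, 0.009, -1.0]]
wrist_force: [18.6, 3.7, -14.4]
grip_width: 0.375
```

```bash
python3 ang.py; python3 chk.py 17
```

```text
26.5 [0.557  0.1365 0.1025] yaw 14.0 F [ 18.6046   3.6976 -14.407 ] T [ 0.3756 -2.6579 -0.1096] g 32.0
tcp ang 105.17297417592842 0.08026938252105018
red [272 207  13  16  79] [277.7089 214.2278]
t_bar 0.45 [0.4833 0.0805 0.1059] ang 167.20524464409485
neck 0.82 [0.5626 0.1307 0.1164] ang 102.1254451596983
scroll 0.82 [0.556  0.1943 0.1047] ang 99.23878188667696
```

View pics/cmp17.png

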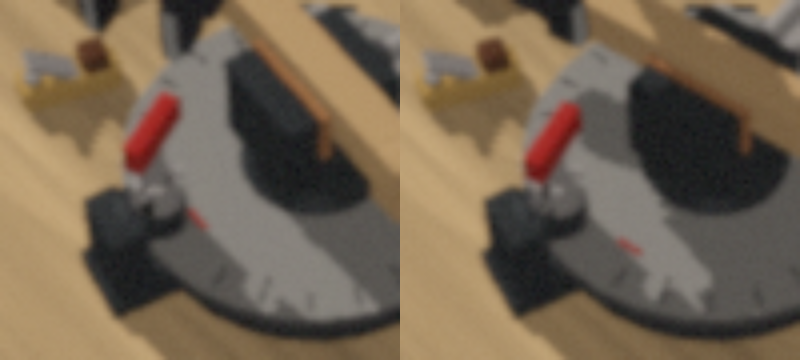

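Request:
move_arm(
  deltas=[
    [[0.2,0.05,0],[0,0,-2],4.5],
    [[0.35,0.08,0],[0,0,-2],4.5],
    [[0.35,0.08,0],[0,0,-2],4.5],
  ],
)

```text
time: 27.08
ee_pos: [0.5604, 0.1373, 0.1026]
eef_rot: [[0.978, 0.207, 0.014], [0.207, -0.978, -0.006], [0.013, 0.008, -1.0]]
wrist_force: [0.0, -0.2, -0.3]
grip_width: 0.529
```

```bash
python3 ang.py; python3 chk.py 18; python3 - <<'E'
from st import *
snap('wrist','wrist18.png')
E
```

```text
27.07 [0.5604 0.1373 0.1026] yaw 12.0 F [ 0.0159 -0.2198 -0.3458] T [ 0.0112 -0.0292  0.0188] g 45.1
tcp ang 102.69650308106735 0.08029153101586999
red [272 206  12  19  82] [277.561  214.4268]
t_bar 0.54 [0.4888 0.0769 0.1066] ang 168.66639338206298
neck 0.93 [0.5607 0.1313 0.1137] ang 103.48679806850222
scroll 0.57 [0.5537 0.1921 0.1033] ang 100.35643572629597
```

View pics/wrist18.png

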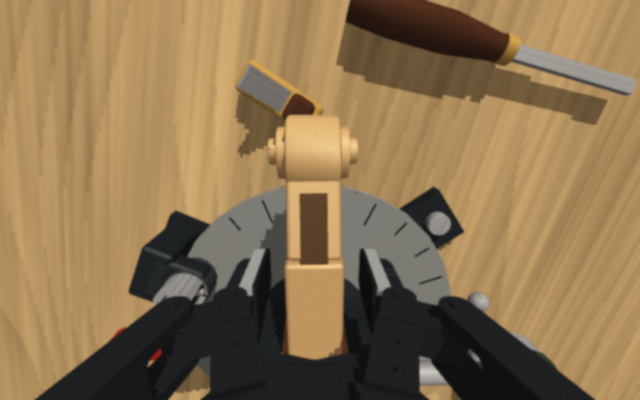

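Request:
move_arm(
  deltas=[
    [[0,0,3],[0,0,0],4.5],
    [[0,0,7],[0,0,0],4.5],
    [[0,0,11],[0,0,0],4.5],
    [[-3,-2,11.5],[0,0,10],4.5],
    [[-6,-4,11.5],[0,0,20],4.5],
    [[-7.6,-5.9,11],[0,0,28],4.5],
    [[-7.6,-5.9,11],[0,0,28],4.5],
    [[-7.6,-5.9,11],[0,0,28],4.5],
  ],
)

```text
time: 28.32
ee_pos: [0.485, 0.0786, 0.2129]
eef_rot: [[0.768, 0.641, 0.016], [0.641, -0.768, 0.002], [0.014, 0.009, -1.0]]
wrist_force: [-0.9, 0.2, -0.3]
grip_width: 0.532
```

```bash
python3 bar.py wrist19; python3 chk.py 19; python3 - <<'E'
from st import *
snap('top','top19.png')
for n in ['mug','gouge','finger_plane','tin','neck','scroll']:
    for d in nets.tip_of(n,'top')[:1]: print(n,round(d['score'],2),w('top',d['location']))
E
```

```text
28.32 [0.485  0.0786 0.2129] yaw 39.8 F [-0.851   0.2359 -0.2673] T [ 0.0496  0.0149 -0.0268] g 45.4
ztop 0.118 centre [0.4828 0.0813] len 0.04214690671973263 wid 0.015486048828894691 ang 23.126823462591318
ztop 0.129 centre [0.4806 0.0839] len 0.040184501888937574 wid 0.014765001914732376 ang 23.12682346259133
0.76 [0.4823 0.0773 0.1103]
red [272 207  13  16  80] [277.75   214.2375]
t_bar 0.59 [ 0.5468 -0.1359  0.004 ] ang -99.08465691877991
neck 0.79 [0.5616 0.1318 0.114 ] ang 102.66748416674638
scroll 0.63 [0.5521 0.1892 0.1027] ang 101.24507004896743
mug 0.81 [ 0.5468 -0.135  -0.0016]
gouge 0.94 [ 0.6591  0.2706 -0.0007]
finger_plane 0.57 [0.521  0.2134 0.0001]
tin 0.69 [0.7806 0.0128 0.0006]
neck 0.72 [0.5587 0.1314 0.1125]
scroll 0.66 [0.5512 0.192  0.1041]
```

View pics/wrist19.png

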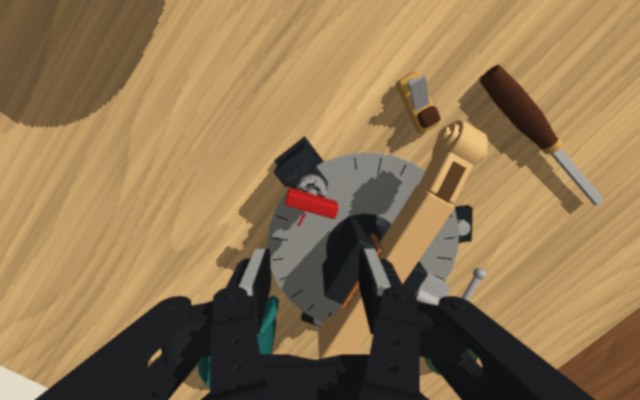

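View pics/cmp19.png

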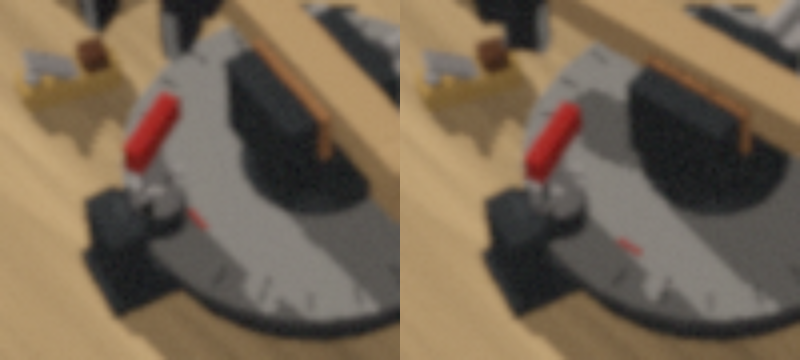

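```bash
python3 -c "
from st import *
st(); print(robot.finish_job())"
```

```text
28.98 [0.4844 0.0783 0.2125] yaw 39.9 F [0.3425 0.1403 0.1127] T [-0.0143 -0.0485 -0.0203] g 44.7
the job is handed in; nothing more can be done
None
```

The vise is at its next station, about 54° anticlockwise of where it began, and by my last checks the pin is home and locking it. I handed the job in at about 29 s of the 72 s allowed; no verdict is reported.

- **Parking:** I drew the pin about 16 mm, turned it about 72° clockwise, parked it and let go. With it parked I swung the neck about 35°.
- **Feeling for the station:** I unparked the pin and pushed the neck about 1° at a time until the bar dropped. The push force rose from about 14 N to 19 N at that moment.
- **Pin height:** in the side view the bar sits within 0.3 pixels (about 1 mm) of its starting home height. The network's wrist-camera height for it was 110 mm, against 109 mm home.
- **Clearance:** the top camera found all four bystanders within about 5 mm of where they were. The gripper was open and clear, with no meaningful force on the wrist.

- **Weaker evidence:** the side network missed the bar in the last picture and marked the mug instead, so I relied on the red pixels and the wrist view there. I did not push the vise backwards to test the lock, so that rests on the drop and the rise in force.

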